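# Shut the drink dispenser's loose plug tap and open its filling hatch

### The arm

A 6-joint arm with a two-finger parallel gripper is mounted at the origin on a cart in front of the work surface, level with it; the furniture and walls round the work are solid. World frame = base frame: x ahead of the robot, y to its left, z up, the work surface at z = 0. Lengths are in m, angles in rad, forces in N, time in s.
With the tool pointing down it reaches from about 0.3 to 0.875 m from the base axis. Payload 6.4 kg.
Tool frame: the origin (TCP) lies at the very end of the fingers, on their centre line; the grasp point (between the pads) lies 19 mm behind it; x points along the fingers, y is the direction in which the jaws open and shut, and the axes are right-handed (so a half turn about x gives the same grasp; the last joint's range is limited). The gripper opens to 85 mm and grips with 20 to 120 N. Pads are 22 mm wide; open, the fingers measure 114 mm over their backs; the gripper's body (76 mm by 85 mm) begins 54 mm behind the grasp point. The pads swing forward as they close: fully open they stand 13 mm farther back than shut.
Start: joints at [-1.359, 0.181, 1.607, -0, 1.354, -0.206], TCP at [0.233, -0.526, 0.231] pointing down, gripper open.
Joint ranges: [-2.99, 2.99], [-0.89, 2.07], [0.3, 2.58], [-1.14, 4.28], [0, 2.63], [-3.12, 3.12]. Speed limits (rad/s): [2.57, 2.57, 3.01, 3.14, 3.14, 3.14].

### API

Orientations are given as a unit quaternion [w, x, y, z].
In Python, from bench import status, optics, hand_in gives the robot as it stands. The module is installed in compiled form; this text tells all that it offers.
- The arm moves only by the shell command python3 -m jog 'ROWS'. ROWS is JSON, one flat list of numbers, 5 for each row, row after row: the shift along the tool's x, y, z in mm, then the turn about the tool's x in degrees, then the opening in per cent of the stroke, from 0 (shut) to 100 (fully open). In form: [tx, ty, tz, yaw, gripper, tx, ty, tz, yaw, gripper, ...]. A call has exactly 5 rows; each row is the pose to reach, as a shift and turn from the pose commanded when the call began, along the tool's axes at that moment; what a row does not reach only later rows make up. A row lasts 1/10 s, in which the tool goes at most 50 mm and 8.59 degrees, less where a joint would pass 70% of its speed; a pose out of reach is approached as far as the arm can. A call with a gripper value outside its range is refused whole. The fingers move at their own pace and stop on an object; the grip force is fixed at half the most. Time passes only in rows, so rows that repeat a pose let the fingers close, or fill a call up. It gives the time, the measured TCP pose, the force and the opening at its end, in the units of the state.
- status.get_obs(): the state, without advancing time (a new reading comes with each control period).
- optics.camera(name): name is "scene" or "top"; returns the picture (480x640x3 uint8, red, green, blue); there is no depth.
- optics.get_calibration(name): a dict with "vertical_fov" (degrees; the focal length in pixels is half the picture's height over the tangent of half this angle, whatever the lens; pixels are square), "cx", "cy" (the principal point, pixels), "extrinsics" (4x4, takes a point from camera to world coordinates). Camera axes: x right, y up, looking along -z (the intrinsics and any distortion apply to the point x, -y, -z); pixel columns grow to the right and rows downward; lengths in m; the calibration is good to about 2 mm. A picture is of the moment at which its call begins. get_calibration takes no time and is no camera call.
- hand_in(): hands the job in, once; it reports no verdict.
The state is a dict: "time_s": time; "q": joint angles; "dq": joint speeds; "joint_efforts": joint torques, N m; "eef_pos": TCP position; "eef_rot": TCP orientation; "wrist_force": force on the tool from outside, world axes, zero at the start; "torque": the same for the moment, N m; "opening": opening from 0.0 (shut) to 1.0 (fully open).
Only numpy, scipy, OpenCV 4.12 (cv2) and the standard library are available. Lean on these libraries where they do the work, as an engineer would, in place of code of your own. Each camera call takes 0.05 s, during which the arm holds its last target. There are 200 camera calls.

### The job

Get the drink dispenser ready for filling. First shut its tap: turn the loose key until its handle lies crosswise, to the left or the right, pressing it into its tapered hole as you turn and not only at the end, until it is fully home and stays put when you let go. Only then slide the hatch on top of the tank fully open, and let go, leaving the tap shut and the things around the dispenser where they stand.

Things in the scene. Friction and masses are not known exactly. Their poses are not given: they have to be found in the camera images.
- dispenser: Fixed drink dispenser: aluminium tank 110 mm deep (x), 220 mm wide (y), between z 100 and 250 mm, on a wooden stand. Origin on the worktop under the tank's centre; z up; its own -x is the front, where the tap sticks out; its own +y is the left side as seen from the robot. The front faces the robot within 0.3 rad of yaw (yaw 0: front looks to world -x).
- barrel_rim (a point): Centre of the rim of the tap's steel barrel (42 mm across), at (-115, 0, 150) mm in the dispenser's frame; axes as the dispenser's. The barrel's axis leans 35 degrees from vertical towards the dispenser's front, so the key must be gripped and pressed along that slant. A 16 mm spout hangs below the barrel down to z 77 mm.
- key_bar (a point): On the key's axis, in its black bar handle: bar 30 mm tall (18 below, 12 above this point along the axis), 16 mm thick, lopsided: long end 82 mm from the axis, short end 30 mm. Axes: z up along the slanting axis, x along the bar to the SHORT end, y across it. Below it a steel neck 29 mm across. The point is 40 mm above the barrel's rim along the axis with the key out, 28 mm when home.
- key_turn (a joint): Key angle, rad: 0 = handle's long end points to the dispenser's front, downhill (open); grows counter-clockwise seen from above: +1.571 = long end crosswise to the right (-y of the dispenser), -1.571 = to the left. Either shuts the tap. Starts within 0.35 of 0; no stops until +-2.0. Loose, the handle sinks back downhill. Turning takes about 0.04 N m loose, 0.3 N m home; turning without pressing works the key out again.
- key_depth (a joint): How far the key is pressed into its tapered hole along its slanting axis, m: 0 = out, 0.012 = fully home at the stop. Starts between 0 and 0.002. The taper bites from 0.003 on and holds the key where it is pressed. Resistance grows with depth; reaching home takes about 17 N while turning, 25 N without turning.
- hatch_bar (a point): Middle of the black grip bar of the sliding filling hatch on top of the tank: bar 60 mm long (dispenser's x), 14 mm thick (its y), 28 mm tall (12 above, 16 below this point), on a steel plate 94 x 90 mm. Axes as the dispenser's. Hatch shut: at (-15, -52, 272) mm in the dispenser's frame.
- hatch (a joint): How far the hatch has slid towards the dispenser's left (its +y), m: 0 = shut, 0.090 = fully open at the stop; it starts between 0 and 0.006. Friction about 2 N; it stays where it is left.
- glass: Bystander: clear drinking glass, 70 mm across, 139 mm tall, standing to the dispenser's left. Origin under its centre.
- mug: Bystander: white mug with small blue flowers, 114 mm over the handle, 91 mm tall, standing to the dispenser's right. Origin under the middle of mug and handle.
- salt: Bystander: salt shaker, 44 mm across, 90 mm tall, standing to the right in front of the mug. Origin under its centre.
- saucer: Bystander: blue saucer, 150 mm across, 17 mm tall, lying under the spout to catch drips. Origin under its centre.

How it is judged:
By the outcome, as a careful person would: the job done as asked, in the order asked, and still so for the second after the job is handed in, with the robot touching nothing.
It also fails if it takes over 45 s, if anything falls off the work surface, if the arm or the gripper's body presses on something with over 40 N, if the wrist force passes 120 N, or if a joint passes its speed limit or range.

## Working session

There is one attempt and no reset: what is moved stays moved. The work goes in short steps, Python scripts to look and compute and a shell command to move; the robot and the scene stay as the last step left them, time stands still between calls to the robot, and variables do not carry over. Pictures are saved under pics/ and viewed, on a budget of 10 in all, crops included, one or two more only if the job needs it, and the job is handed in when it is done.

```bash
mkdir -p pics
python3 - <<'E'
from bench import status, optics
import cv2, numpy as np
for n in("scene","top"):
    im=optics.camera(n); cv2.imwrite(f"pics/{n}0.png",im[:,:,::-1]); c=optics.get_calibration(n); print(n,c)
o=status.get_obs(); print({k:np.round(v,4).tolist() for k,v in o.items()})
E
```

```text
scene {'vertical_fov': 55.65155101699793, 'cx': 312.82439338832216, 'cy': 239.5403662711195, 'extrinsics': array([[-0.81698503,  0.39552485, -0.41963741,  0.13321917],
       [-0.57656093, -0.54685553,  0.60706385,  0.60936184],
       [ 0.0106278 ,  0.73790861,  0.67481696,  0.79889742],
       [ 0.        ,  0.        ,  0.        ,  1.        ]])}
top {'vertical_fov': 53.994155752594565, 'cx': 319.77675500325086, 'cy': 248.15391416449063, 'extrinsics': array([[-0.00960343,  0.99509814, -0.09842495,  0.46518052],
       [-0.99992406, -0.00879625,  0.00863166,  0.04683588],
       [ 0.00772358,  0.09850037,  0.99510704,  1.04530348],
       [ 0.        ,  0.        ,  0.        ,  1.        ]])}
{'time_s': 0.1, 'q': [-1.3593, 0.1815, 1.6079, 0.0, 1.3538, -0.2063], 'dq': [-0.0, -0.002, -0.0036, -0.0011, 0.0006, -0.0024], 'joint_efforts': [0.0004, -44.5875, -35.2238, -0.0004, 0.0041, -0.0], 'eef_pos': [0.2332, -0.5251, 0.2305], 'eef_rot': [0.1461, 0.6917, 0.1472, -0.6917], 'wrist_force': [0.662, -0.8445, 0.0328], 'torque': [0.0152, -0.0458, 0.0613], 'opening': 1.0002}
```

View pics/scene0.png

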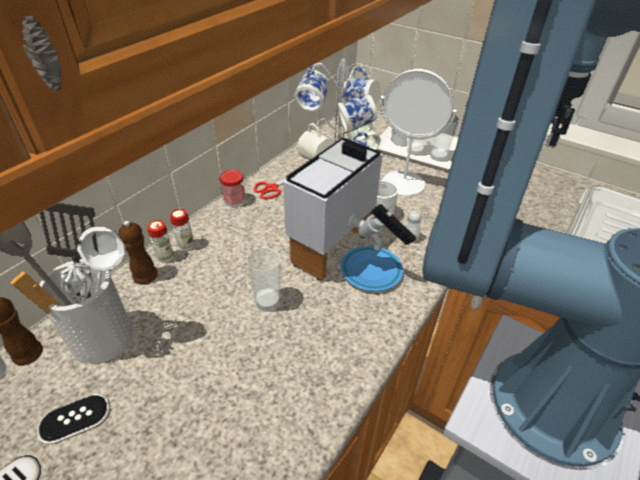

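View pics/top0.png

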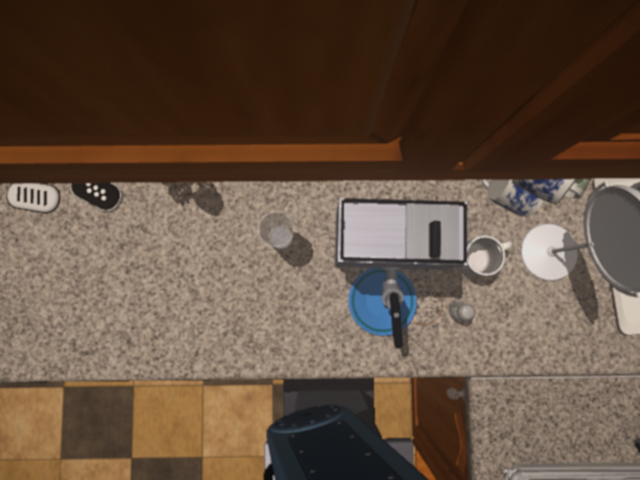

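The scene view shows the tank at about (335,200) and the key handle at (395,225). In the top view the tank spans about (338-468, 198-266), the key handle (397,320), the hatch bar (435,240), the mug (485,257), the salt (462,313) and the glass (278,233). I'll zoom in on the corners.

Run:
```python
import cv2, numpy as np
t=cv2.imread("pics/top0.png")[185:360,325:525]; s=cv2.imread("pics/scene0.png")[125:275,270:430]
a=cv2.resize(t,None,fx=4,fy=4,interpolation=cv2.INTER_CUBIC)
cv2.imwrite("pics/c1.png",a[:600]); cv2.imwrite("pics/c2.png",cv2.resize(s,None,fx=4,fy=4,interpolation=cv2.INTER_CUBIC))
```

```text
(no output)
```

View pics/c1.png

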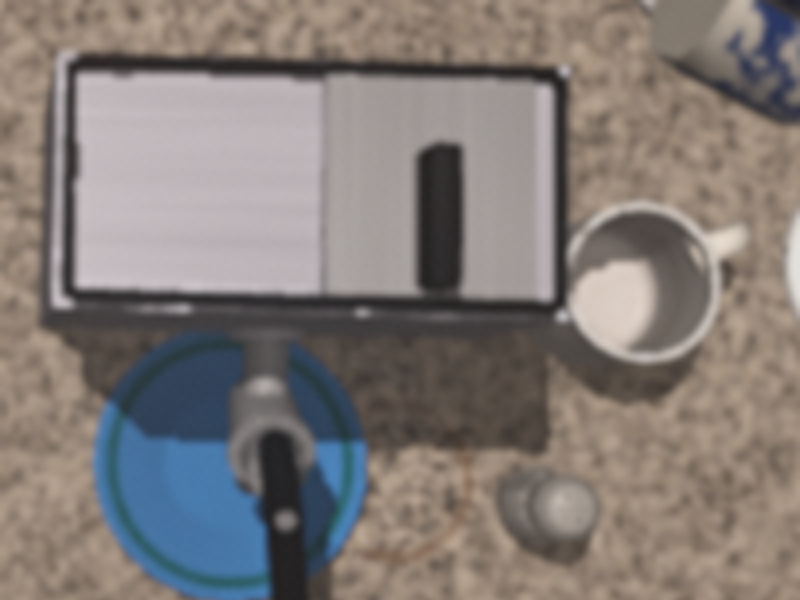

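View pics/c2.png

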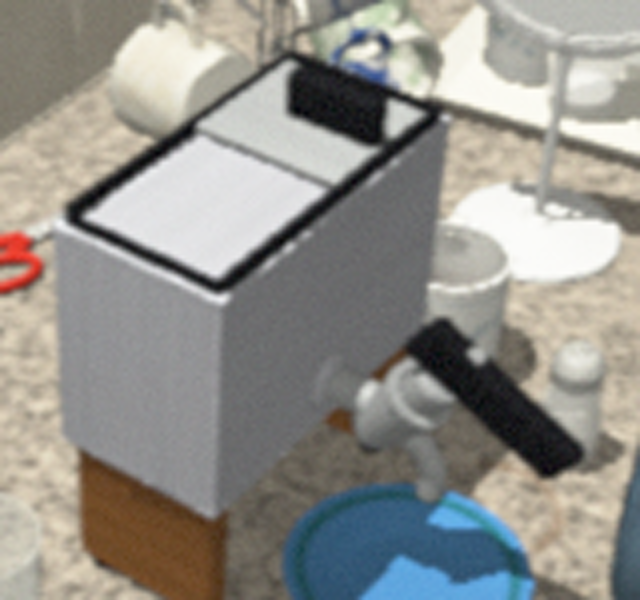

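The corners read clearly. Top view: (340,198), (466.8,201.5), (465.8,264.5), (338,262). Scene view: front-left top (325.5,199.3), back-left (284.3,180.5), front-right (381.8,154.5). The grey dot on the key is at top (396.3,315) and scene (389.3,213.8). Next I'll fit the pose.

```bash
cat > h.py <<'E'
import numpy as np
from bench import status, optics
from scipy.spatial.transform import Rotation as R
C={n:optics.get_calibration(n) for n in("scene","top")}
def proj(n,P):
    c=C[n];E=c["extrinsics"];p=(np.atleast_2d(P)-E[:3,3])@E[:3,:3]
    f=240/np.tan(np.radians(c["vertical_fov"]/2))
    return np.c_[c["cx"]+f*p[:,0]/-p[:,2], c["cy"]-f*p[:,1]/-p[:,2]]
def ray(n,u,z):
    c=C[n];E=c["extrinsics"];f=240/np.tan(np.radians(c["vertical_fov"]/2))
    d=E[:3,:3]@np.array([(u-c["cx"])/f,-(v0(u,c)) if 0 else 0,-1]);return d
def D(p,P): # dispenser->world (m)
    return np.array([p[0],p[1],0])+np.atleast_2d(P)@R.from_euler('z',p[2]).as_matrix().T
def K(p,th,dep,P): # key_bar frame -> world
    M=R.from_euler('y',-35,degrees=True)*R.from_euler('z',th) 
    # key angle 0: long end (-x) to front
    u=np.array([-np.sin(np.radians(35)),0,np.cos(np.radians(35))])
    return D(p,np.array([-.115,0,.150])+u*(.040-dep)+np.atleast_2d(P)@M.as_matrix().T)
E
sed -i '/^def ray/,/return d$/d' h.py
python3 - <<'E'
from h import *
from scipy.optimize import least_squares
t=np.array([[340,198],[466.8,201.5],[465.8,264.5],[338,262]]);T=np.array([[.055,.11,.25],[.055,-.11,.25],[-.055,-.11,.25],[-.055,.11,.25]])
s=np.array([[325.5,199.3],[284.3,180.5],[381.8,154.5],[323.8,254.3],[286,235]]);S=np.array([[-.055,.11,.25],[.055,.11,.25],[-.055,-.11,.25],[-.055,.11,.1],[.055,.11,.1]])
f=lambda p:np.r_[(proj("top",D(p,T))-t).ravel(),(proj("scene",D(p,S))-s).ravel()]
r=least_squares(f,[.62,0,0],loss='soft_l1');p=r.x;print(p,np.round(f(p).reshape(-1,2),1).tolist())
# key: dot on bar top, long end top edge centre
kp=[("top",[396.3,315]),("scene",[389.3,213.8])]
for th in(-.3,-.15,0,.15,.3):print(th,[np.round(proj(n,K(p,th,.001,[[0,0,.012],[-.082,0,.012],[.03,0,.012]])),0).tolist() for n,_ in kp])
print(proj("top",D(p,[[-.015,-.052,.284]])), K(p,0,.001,[0,0,0]), D(p,[-.015,-.052,.272]))
# ground objects
print(proj("top",[[.7,0,.45],[.7,0,.6],[.75,0,.5]]))
np.save("p.npy",p)
E
```

```text
[ 0.57120027 -0.10296624 -0.03140746] [[-0.5, 0.2], [0.7, -0.3], [2.3, 0.6], [0.4, 0.2], [-0.1, 1.6], [-1.8, 0.5], [0.6, -0.7], [-0.4, 0.9], [-1.3, -0.2]]
-0.3 [[[397.0, 315.0], [380.0, 348.0], [404.0, 302.0]], [[389.0, 213.0], [407.0, 248.0], [383.0, 201.0]]]
-0.15 [[[397.0, 315.0], [386.0, 350.0], [401.0, 302.0]], [[389.0, 213.0], [411.0, 246.0], [381.0, 202.0]]]
0 [[[397.0, 315.0], [393.0, 350.0], [399.0, 302.0]], [[389.0, 213.0], [414.0, 243.0], [380.0, 203.0]]]
0.15 [[[397.0, 315.0], [399.0, 350.0], [396.0, 302.0]], [[389.0, 213.0], [416.0, 239.0], [379.0, 204.0]]]
0.3 [[[397.0, 315.0], [406.0, 349.0], [394.0, 302.0]], [[389.0, 213.0], [418.0, 236.0], [378.0, 205.0]]]
[[439.0955967  238.50172214]] [[ 0.43389854 -0.09865253  0.18194693]] [[ 0.55457475 -0.15446956  0.272     ]]
[[350.35558943 113.96381503]
 [361.30651895  56.1241739 ]
 [352.67875359  58.32252437]]
```

The fit is within 2 px and the predicted key dot lands on the measured one. That puts the key bar at (0.434,-0.099,0.182), with the key angle near +0.12. I'll move the arm round in front of the dispenser.

```bash
python3 -m jog '[-250,-422,-319,24,100,-250,-422,-319,24,100,-250,-422,-319,24,100,-250,-422,-319,24,100,-250,-422,-319,24,100]'; python3 -c "
from h import *
o=status.get_obs();print(np.round(o['q'],3),R.from_quat(np.r_[o['eef_rot'][1:],o['eef_rot'][0]]).as_matrix().round(3))"
```

```text
time_s: 0.6
eef_pos: [0.2847, -0.3035, 0.3384]
eef_rot: [0.001, -0.707, 0.0, 0.707]
wrist_force: [1.4, 0.3, 0.4]
opening: 1.004
[-1.105 -0.269  1.826  0.     1.585  0.468] [[-0.    -0.002 -1.   ]
 [ 0.001 -1.     0.002]
 [-1.    -0.001  0.   ]]
```

```bash
python3 -m jog '[-160,-410,-65,0,100,-160,-410,-65,0,100,-160,-410,-65,0,100,-160,-410,-65,0,100,-160,-410,-65,0,100]'; python3 -c "
from h import *
o=status.get_obs();print(np.round(o['q'],3))"
```

```text
time_s: 1.1
eef_pos: [0.3211, -0.0732, 0.4286]
eef_rot: [-0.001, 0.707, -0.001, -0.707]
wrist_force: [1.5, -0.0, 0.2]
opening: 1.003
[-0.59  -0.504  1.814  0.     1.832  0.983]
```

Next I'll see whether overreaching upwards makes the commanded orientation tilt. This is in free air, away from the scene.

```bash
python3 -m jog '[-20,-180,-20,0,100,-20,-180,-20,0,100,-20,-180,-20,0,100,-20,-180,-20,0,100,-20,-180,-20,0,100]';python3 -m jog '[-600,0,0,0,100,-600,0,0,0,100,-600,0,0,0,100,-600,0,0,0,100,-600,0,0,0,100]'; python3 -c "
from h import *
o=status.get_obs();print(np.round(o['q'],3))"
```

```text
time_s: 1.6
eef_pos: [0.3413, 0.1084, 0.4483]
eef_rot: [0.002, 0.707, 0.003, -0.707]
wrist_force: [0.3, -0.4, 0.4]
opening: 0.997
time_s: 2.1
eef_pos: [0.3413, 0.1041, 0.6997]
eef_rot: [0.001, -0.707, 0.001, 0.707]
wrist_force: [0.6, -1.1, 0.4]
opening: 1.003
[-0.04  -0.238  1.079 -0.     2.301  1.533]
```

```bash
python3 -m jog '[-500,0,0,0,100,-500,0,0,0,100,-500,0,0,0,100,-500,0,0,0,100,-500,0,0,0,100]'; python3 -c "
from h import *
o=status.get_obs();print(np.round(o['q'],3))"
```

```text
time_s: 2.6
eef_pos: [0.3899, 0.1162, 0.851]
eef_rot: [0.0, 0.727, -0.002, -0.687]
wrist_force: [2.1, -0.1, -2.2]
opening: 1.001
[-1.000e-03  1.520e-01  3.090e-01 -7.000e-03  2.624e+00  1.566e+00]
```

Tilting does appear when joints 3 and 5 saturate. Pulling back and up with both at their limits should tilt it further.

```bash
python3 -m jog '[-80,0,200,0,100,-80,0,200,0,100,-80,0,200,0,100,-80,0,200,0,100,-80,0,200,0,100]'; python3 -c "
from h import *
o=status.get_obs();print(np.round(o['q'],3),R.from_quat(np.r_[o['eef_rot'][1:],o['eef_rot'][0]]).as_matrix().round(3))"
```

```text
time_s: 3.1
eef_pos: [0.1978, 0.1249, 0.8632]
eef_rot: [0.002, 0.749, -0.003, -0.663]
wrist_force: [0.0, 0.5, 0.3]
opening: 0.998
[ 0.057 -0.254  0.648 -0.029  2.627  1.605] [[ 0.121 -0.003 -0.993]
 [-0.007 -1.     0.002]
 [-0.993  0.007 -0.121]]
```

```bash
python3 -m jog '[-400,0,60,0,100,-400,0,60,0,100,-400,0,60,0,100,-400,0,60,0,100,-400,0,60,0,100]'; python3 -c "
from h import *
o=status.get_obs();print(np.round(o['q'],3),R.from_quat(np.r_[o['eef_rot'][1:],o['eef_rot'][0]]).as_matrix().round(3))"; python3 -m jog '[-400,0,200,0,100,-400,0,200,0,100,-400,0,200,0,100,-400,0,200,0,100,-400,0,200,0,100]'; python3 -c "
from h import *
o=status.get_obs();print(np.round(o['q'],3),R.from_quat(np.r_[o['eef_rot'][1:],o['eef_rot'][0]]).as_matrix().round(3))"
```

```text
time_s: 3.6
eef_pos: [0.1883, 0.1513, 0.879]
eef_rot: [0.001, 0.762, -0.002, -0.648]
wrist_force: [1.0, 0.4, 0.2]
opening: 1.001
[ 0.23  -0.212  0.569 -0.085  2.626  1.725] [[ 0.161 -0.002 -0.987]
 [-0.006 -1.     0.001]
 [-0.987  0.005 -0.161]]
time_s: 4.1
eef_pos: [0.1016, 0.1806, 0.8828]
eef_rot: [-0.003, 0.776, 0.003, -0.631]
wrist_force: [-0.1, -0.2, -0.2]
opening: 0.998
[ 0.66  -0.258  0.592 -0.241  2.626  2.011] [[ 0.204  0.001 -0.979]
 [ 0.009 -1.     0.001]
 [-0.979 -0.009 -0.204]]
```

```bash
cat > fk.py <<'E'
from h import *
from scipy.optimize import least_squares
d=np.array([[-1.359,.1815,1.6079,0,1.3538,-.2063,.2332,-.5251,.2305],[-1.105,-.269,1.826,0,1.585,.468,.2847,-.3035,.3384],[-.59,-.504,1.814,0,1.832,.983,.3211,-.0732,.4286],[-.04,-.238,1.079,0,2.301,1.533,.3413,.1041,.6997],[-.001,.152,.309,-.007,2.624,1.566,.3899,.1162,.851],[.057,-.254,.648,-.029,2.627,1.605,.1978,.1249,.8632],[.23,-.212,.569,-.085,2.626,1.725,.1883,.1513,.879],[.66,-.258,.592,-.241,2.626,2.011,.1016,.1806,.8828]])
def fk(q,P):
    x0,z0,L1,a,b,Lt,lat=P
    ry=lambda t:R.from_euler('y',t).as_matrix(); rz=lambda t:R.from_euler('z',t).as_matrix()
    A=rz(q[0]); p=A@[x0,lat,z0]; A=A@ry(q[1]); p=p+A@[0,0,L1]; A=A@ry(q[2]); p=p+A@[a,0,b]
    A=A@rz(q[3])@ry(q[4]); p=p+A@[0,0,Lt]
    return p, A@rz(q[5])  # z of A = tool x ; 
r=least_squares(lambda P:np.concatenate([fk(q[:6],P)[0]-q[6:] for q in d]),[0,.2,.4,0,.4,.25,.118]);P=r.x
def tool(q):
    p,A=fk(q,P); return p,A[:,2],A[:,1] # pos, tool x, +-tool y
E
python3 - <<'E'
from fk import *
print(P.round(4),(r.fun.reshape(-1,3)*1e3).round(1).tolist())
for q in d[[3,7]]: print(tool(q[:6]))
lo=np.array([-2.99,-.89,.3,-1.14,0,-3.12]);hi=np.array([2.99,2.07,2.58,4.28,2.63,3.12])
for q2,q3 in((-.4,.3),(-.6,.5),(-.7,.6),(-.85,.75)): print(q2,q3,tool([0,q2,q3,0,2.63,1.57]))
# goal: key grasp tilted 35deg reachable?
p=np.load('p.npy');u=np.array([-np.sin(np.radians(35)),0,np.cos(np.radians(35))]);u=R.from_euler('z',p[2]).apply(u)
for off in(0,.1):
  g=K(p,0,0,[0,0,-.01+off])[0]
  s=least_squares(lambda q:np.r_[tool(q)[0]-g,.3*(tool(q)[1]+u),.3*(tool(q)[2]-[0,-1,0])],np.array([-.4,-.3,1.5,0,1.5,1]),bounds=(lo,hi));print(g,s.cost,s.x.round(2))
E
```

```text
[1.000e-04 3.141e-01 4.380e-01 8.530e-02 5.144e-01 3.196e-01 1.178e-01] [[0.2, 0.1, 0.0], [-0.2, -0.2, 0.2], [-0.0, 0.0, -0.3], [0.2, 0.2, -0.1], [-0.0, 0.1, -0.2], [0.1, -0.2, -0.0], [-0.2, 0.0, 0.2], [0.1, -0.1, 0.1]]
(array([0.34145188, 0.10425225, 0.69963902]), array([-4.07020565e-04,  1.62895113e-05, -9.99999917e-01]), array([ 9.99997489e-01, -2.20366811e-03, -4.07055474e-04]))
(array([0.10171612, 0.18048335, 0.8828828 ]), array([ 0.20418544,  0.00950802, -0.97888605]), array([ 0.97893222, -0.00184715,  0.20417712]))
-0.4 0.3 (array([0.04656283, 0.11782329, 0.97633252]), array([ 0.57417215,  0.        , -0.8187346 ]), array([8.18734340e-01, 7.96326711e-04, 5.74171966e-01]))
-0.6 0.5 (array([-0.03018941,  0.11782329,  0.93440257]), array([ 0.57417215,  0.        , -0.8187346 ]), array([8.18734340e-01, 7.96326711e-04, 5.74171966e-01]))
-0.7 0.6 (array([-0.06504521,  0.11782329,  0.90790505]), array([ 0.57417215,  0.        , -0.8187346 ]), array([8.18734340e-01, 7.96326711e-04, 5.74171966e-01]))
-0.85 0.75 (array([-0.11194117,  0.11782329,  0.86197435]), array([ 0.57417215,  0.        , -0.8187346 ]), array([8.18734340e-01, 7.96326711e-04, 5.74171966e-01]))
[ 0.43905818 -0.09881463  0.17457456] 7.300151642193387e-06 [-0.8  -0.48  2.42  0.58  0.83  2.02]
[ 0.38172882 -0.09701347  0.25648977] 7.300151642193621e-06 [-1.01 -0.85  2.42  0.53  1.25  2.05]
```

The FK model fits to 0.3 mm. I'll mimic the robot's IK offline to choose the overreach that gives 35 degrees.

```bash
cat > sim.py <<'E'
from fk import *
lo=np.array([-2.99,-.89,.3,-1.14,0,-3.12])+.004;hi=np.array([2.99,2.07,2.58,4.28,2.63,3.12])-.004
V=np.array([2.57,2.57,3.01,3.14,3.14,3.14])*.07
def full(q):
    p,A=fk(q,P); return p,np.c_[A[:,2],-A[:,0],-A[:,1]]
def call(q,t,w,yaw=0):
    p0,M0=full(q); tgt=p0+M0@np.array(t)/1e3; c=p0.copy()
    MT=M0@R.from_euler('x',yaw,degrees=True).as_matrix()
    for i in range(5):
        dlt=tgt-full(q)[0]; n=np.linalg.norm(dlt); c=full(q)[0]+dlt*min(1,.05/max(n,1e-9))
        rv=R.from_matrix(MT@full(q)[1].T).as_rotvec();m=np.linalg.norm(rv); Mt=R.from_rotvec(rv*min(1,.15/max(m,1e-9))).as_matrix()@full(q)[1]
        f=lambda x:np.r_[full(x)[0]-c,w*R.from_matrix(full(x)[1]@Mt.T).as_rotvec()]
        b0=np.maximum(lo,q-V);b1=np.minimum(hi,q+V)
        q=least_squares(f,np.clip(q,b0+1e-6,b1-1e-6),bounds=(b0,b1)).x
    return q
def show(q):
    p,M=full(q);return q.round(2).tolist(),p.round(3).tolist(),'tilt',np.degrees(np.arccos(-M[2,0])).round(1),'az',np.degrees(np.arctan2(M[1,0],M[0,0])).round(1)
E
python3 - <<'E'
from sim import *
for w in(.1,.2,.3,.5,1):
    q=d[5][:6];
    a=call(q,[-400,0,60],w);b=call(a,[-400,0,200],w);print(w,show(a),show(b))
q0=d[7][:6]
for w in(.1,.3,.5):
  for t in([-190,70,165],[-190,120,165],[-300,100,300],[-100,150,300],[0,0,-300],[-200,100,0]):
    q=q0.copy()
    q=call(q,t,w);a=show(q);q=call(q,t,w);print(w,t,a[2:],show(q))
E
```

```text
0.1 ([0.42, -0.32, 0.3, -0.25, 2.28, 1.71], [0.138, 0.125, 1.043], 'tilt', np.float64(50.6), 'az', np.float64(9.9)) ([0.25, -0.66, 0.3, -0.0, 2.25, 1.75], [-0.09, 0.098, 1.071], 'tilt', np.float64(71.5), 'az', np.float64(14.2))
0.2 ([0.19, -0.22, 0.3, -0.12, 2.63, 1.64], [0.145, 0.128, 0.957], 'tilt', np.float64(24.7), 'az', np.float64(2.4)) ([0.25, -0.44, 0.3, -0.08, 2.63, 1.72], [-0.002, 0.108, 0.977], 'tilt', np.float64(37.1), 'az', np.float64(10.7))
0.3 ([0.33, -0.18, 0.41, -0.22, 2.63, 1.7], [0.166, 0.146, 0.923], 'tilt', np.float64(17.4), 'az', np.float64(-2.2)) ([1.23, -0.15, 0.3, -0.88, 2.63, 1.95], [0.054, 0.142, 0.953], 'tilt', np.float64(24.9), 'az', np.float64(5.9))
0.5 ([0.26, -0.22, 0.55, -0.11, 2.63, 1.73], [0.179, 0.152, 0.886], 'tilt', np.float64(10.8), 'az', np.float64(-1.7)) ([0.79, -0.25, 0.55, -0.34, 2.63, 2.05], [0.083, 0.177, 0.895], 'tilt', np.float64(14.4), 'az', np.float64(4.2))
1 ([0.24, -0.22, 0.61, -0.08, 2.63, 1.74], [0.184, 0.154, 0.87], 'tilt', np.float64(7.9), 'az', np.float64(-2.8)) ([0.64, -0.27, 0.65, -0.19, 2.63, 2.04], [0.103, 0.187, 0.865], 'til
[... 2645 characters left out ...]
 np.float64(14.1), 'az', np.float64(15.1)) ([2.1, -0.19, 0.66, -0.58, 2.63, 3.12], [-0.134, 0.17, 0.859], 'tilt', np.float64(15.8), 'az', np.float64(26.0))
0.5 [-100, 150, 300] ('tilt', np.float64(12.4), 'az', np.float64(13.9)) ([1.94, -0.47, 0.95, -0.42, 2.63, 3.12], [-0.092, 0.089, 0.807], 'tilt', np.float64(11.7), 'az', np.float64(18.4))
0.5 [0, 0, -300] ('tilt', np.float64(12.9), 'az', np.float64(4.3)) ([0.07, 0.21, 0.3, 0.01, 2.37, 1.65], [0.492, 0.155, 0.839], 'tilt', np.float64(14.9), 'az', np.float64(5.9))
0.5 [-200, 100, 0] ('tilt', np.float64(16.0), 'az', np.float64(1.9)) ([0.67, -0.33, 0.51, -0.46, 2.63, 1.81], [0.068, 0.116, 0.92], 'tilt', np.float64(20.6), 'az', np.float64(0.2))
```

```bash
cat > s.py <<'E'
from sim import *
import itertools
from multiprocessing import Pool
q0=d[7][:6]
def run(a):
    t1,t2=a; q=q0.copy(); out=[]
    q=call(q,t1,.6); out.append(show(q))
    for i in range(3): q=call(q,t2,.6); out.append(show(q))
    return a,out
dirs=[[round(400*np.cos(b)),ty,round(400*np.sin(b))] for b in np.radians([-90,-110,-130,-150,180]) for ty in(0,)]
dirs1=[[round(400*np.cos(b)),ty,round(400*np.sin(b))] for b in np.radians([-60,-90,-120,-150]) for ty in(0,100)]
with Pool() as P_:
    for a,o in P_.imap(run,list(itertools.product(dirs1,dirs))):
        if o[-1][3]>24 and abs(o[-1][5]+1.8)<14: print(a,[(x[3],x[5]) for x in o],o[-1][0],o[-1][1])
E
time timeout 300 python3 s.py | sed 's/np.float64//g'
```

```text
real	0m2.318s
user	0m8.033s
sys	0m0.076s
```

```bash
cat > s2.py <<'E'
from sim import *
def inv(p,M,q): 
    return least_squares(lambda x:np.r_[full(x)[0]-p,.3*R.from_matrix(full(x)[1]@M.T).as_rotvec()],q,bounds=(lo,hi))
Md=np.array([[0,0,-1],[0,-1,0],[-1,0,0.]])
import itertools
# 1) outward at front various heights ; 2) inward from behind
for name,p,q,ts in [("front hi",[.6,.118,.7],[0,.5,.8,0,1.8,1.57],([0,0,-400],[-280,0,-280])),
  ("front mid",[.7,.118,.45],[0,.5,.8,0,1.8,1.57],([0,0,-400],)),
  ("back",[-.35,-.06,.4],[2.9,-.5,2.2,0,1.5,0],([0,0,-400],[-200,0,-300],[200,0,-300])),
  ("back hi",[-.3,-.06,.6],[2.9,-.8,2.2,0,1.5,0],([0,0,-400],[-200,0,-300],[200,0,-300]))]:
  for yaw in (0,180):
    M=Md@R.from_euler('x',yaw,degrees=True).as_matrix()
    s=inv(np.array(p),M,np.clip(np.array(q),lo+.01,hi-.01))
    print(name,yaw,s.cost.round(5),s.x.round(2))
    if s.cost>1e-4: continue
    for t in ts:
        qq=s.x; tt=np.array(t)*([1,1,1] if yaw==0 else [1,-1,-1])
        for i in range(6): qq=call(qq,tt,.6); print('   ',t,show(qq)) if i in(1,3,5) else 0
E
python3 s2.py | sed 's/np.float64//g'
```

```text
front hi 0 0.0 [0.   0.42 0.37 0.   2.36 1.57]
    [0, 0, -400] ([-0.04, 0.72, 0.3, 0.01, 2.05, 1.53], [0.798, 0.087, 0.52], 'tilt', (3.8), 'az', (7.1))
    [0, 0, -400] ([-0.07, 0.88, 0.3, 0.03, 1.81, 1.51], [0.899, 0.062, 0.392], 'tilt', (8.4), 'az', (5.7))
    [0, 0, -400] ([-0.09, 0.96, 0.3, 0.04, 1.64, 1.49], [0.957, 0.044, 0.325], 'tilt', (13.4), 'az', (4.6))
    [-280, 0, -280] ([-0.06, 0.45, 0.3, 0.02, 2.32, 1.52], [0.634, 0.081, 0.703], 'tilt', (3.5), 'az', (8.1))
    [-280, 0, -280] ([-0.11, 0.44, 0.3, 0.04, 2.28, 1.48], [0.646, 0.054, 0.715], 'tilt', (7.2), 'az', (6.7))
    [-280, 0, -280] ([-0.15, 0.41, 0.3, 0.06, 2.24, 1.46], [0.645, 0.035, 0.738], 'tilt', (11.0), 'az', (5.7))
front hi 180 0.0 [ 0.    0.42  0.37  0.    2.36 -1.57]
    [0, 0, -400] ([-0.04, 0.72, 0.3, 0.01, 2.05, -1.61], [0.798, 0.087, 0.52], 'tilt', (3.8), 'az', (7.1))
    [0, 0, -400] ([-0.07, 0.88, 0.3, 0.03, 1.81, -1.63], [0.899, 0.062, 0.392], 'tilt', (8.4), 'az', (5.7))
    [0, 0, -400] ([-0.09, 0.96, 0.3, 0.04, 1.64, -1.65], [0.957, 0.044, 0.325], 'tilt', (13.4), 'az', (4.6))
    [-280, 0, -280] ([
[... 4658 characters left out ...]
), 'az', (104.1))
    [-200, 0, -300] ([2.99, -0.74, 1.22, -0.05, 2.63, 1.37], [-0.044, -0.104, 0.736], 'tilt', (2.8), 'az', (138.5))
    [-200, 0, -300] ([2.99, -0.89, 1.28, -0.1, 2.63, 1.33], [0.009, -0.105, 0.716], 'tilt', (7.3), 'az', (148.7))
    [-200, 0, -300] ([2.99, -0.89, 1.21, -0.16, 2.63, 1.27], [0.021, -0.097, 0.74], 'tilt', (11.8), 'az', (148.5))
    [200, 0, -300] ([2.99, -0.89, 1.96, -0.03, 2.13, 1.4], [-0.148, -0.087, 0.442], 'tilt', (4.1), 'az', (14.0))
    [200, 0, -300] ([2.99, -0.89, 2.2, -0.04, 1.97, 1.4], [-0.148, -0.083, 0.321], 'tilt', (8.8), 'az', (6.3))
    [200, 0, -300] ([2.99, -0.89, 2.58, -0.05, 1.68, 1.42], [-0.103, -0.086, 0.135], 'tilt', (13.5), 'az', (4.4))
```

```bash
cat > s3.py <<'E'
from sim import *
from multiprocessing import Pool
q0=d[7][:6]
def run(a):
    b,ty,t1=a; q=call(q0,t1,.6); t=[round(400*np.cos(b)),ty,round(400*np.sin(b))]; o=[]
    for i in range(9):
        q=call(q,t,.6)
        if i in(2,5,8): o.append(show(q))
    return t1,t,o
J=[(b,ty,t1) for b in np.radians([-100,-120,-140,-160,180,160]) for ty in(-60,0,60) for t1 in([-0,60,-200],[0,60,-100])]
with Pool() as P_:
    for t1,t,o in P_.imap(run,J): print(t1,t,[(x[3],x[5]) for x in o],o[-1][:2])
E
python3 s3.py | sed 's/np.float64//g'
```

```text
[0, 60, -200] [-69, -60, -394] [((17.6), (5.4)), ((24.4), (6.9)), ((31.8), (7.6))] ([0.01, 0.6, 0.3, 0.06, 1.69, 1.61], [0.869, 0.15, 0.656])
[0, 60, -100] [-69, -60, -394] [((16.8), (5.5)), ((23.4), (7.2)), ((30.8), (7.9))] ([0.02, 0.6, 0.3, 0.06, 1.71, 1.61], [0.863, 0.154, 0.654])
[0, 60, -200] [-69, 0, -394] [((17.6), (4.2)), ((24.4), (4.1)), ((31.8), (3.6))] ([-0.15, 0.6, 0.3, 0.11, 1.7, 1.47], [0.879, 0.023, 0.659])
[0, 60, -100] [-69, 0, -394] [((16.8), (4.1)), ((23.4), (4.2)), ((30.8), (3.7))] ([-0.15, 0.59, 0.3, 0.11, 1.72, 1.47], [0.873, 0.025, 0.657])
[0, 60, -200] [-69, 60, -394] [((17.5), (2.8)), ((24.3), (1.2)), ((31.7), (-0.5))] ([-0.31, 0.6, 0.3, 0.16, 1.7, 1.33], [0.875, -0.105, 0.654])
[0, 60, -100] [-69, 60, -394] [((16.7), (2.7)), ((23.3), (1.1)), ((30.7), (-0.6))] ([-0.31, 0.6, 0.3, 0.15, 1.72, 1.33], [0.869, -0.104, 0.653])
[0, 60, -200] [-200, -60, -346] [((17.3), (5.6)), ((23.3), (7.2)), ((30.0), (8.1))] ([-0.01, 0.31, 0.3, 0.08, 2.01, 1.61], [0.659, 0.134, 0.826])
[0, 60, -100] [-200, -60, -346] [((16.5), (5.7)), ((22.4), (7.6)), ((29.0), (8.5))] ([-0.01, 0.3
[... 3423 characters left out ...]
.1), (15.3)), ((22.7), (29.7)), ((26.7), (34.6))] ([2.54, 0.16, 0.3, -1.02, 2.63, 3.12], [-0.262, 0.199, 0.881])
[0, 60, -200] [-376, 0, 137] [((20.2), (6.6)), ((26.7), (22.4)), ((30.4), (32.8))] ([2.63, 0.2, 0.3, -1.14, 2.63, 3.12], [-0.279, 0.185, 0.877])
[0, 60, -100] [-376, 0, 137] [((19.6), (12.7)), ((24.9), (30.5)), ((29.5), (37.6))] ([2.66, 0.16, 0.3, -1.14, 2.63, 3.12], [-0.267, 0.167, 0.889])
[0, 60, -200] [-376, 60, 137] [((20.4), (1.2)), ((26.6), (11.4)), ((26.6), (20.9))] ([1.89, -0.17, 0.38, -1.14, 2.63, 2.34], [-0.014, 0.125, 0.945])
[0, 60, -100] [-376, 60, 137] [((20.0), (8.5)), ((26.4), (23.4)), ((29.6), (36.3))] ([2.64, 0.17, 0.3, -1.14, 2.63, 3.12], [-0.265, 0.173, 0.888])
```

```bash
python3 -m jog '[0,60,-150,0,100,0,60,-150,0,100,0,60,-150,0,100,0,60,-150,0,100,0,60,-150,0,100]' >/dev/null
python3 -m jog '[-306,50,-257,0,100,-306,50,-257,0,100,-306,50,-257,0,100,-306,50,-257,0,100,-306,50,-257,0,100]'>/dev/null
python3 -m jog '[-306,50,-257,0,100,-306,50,-257,0,100,-306,50,-257,0,100,-306,50,-257,0,100,-306,50,-257,0,100]'>/dev/null
python3 -m jog '[-306,50,-257,0,100,-306,50,-257,0,100,-306,50,-257,0,100,-306,50,-257,0,100,-306,50,-257,0,100]'
cat > st.py <<'E'
from h import *
o=status.get_obs();q=o['eef_rot'];M=R.from_quat(np.r_[q[1:],q[0]]).as_matrix()
print(round(o['time_s'],2),'q',np.round(o['q'],3),'p',np.round(o['eef_pos'],4),'F',np.round(o['wrist_force'],1),'op',round(o['opening'],3));print(M.round(3).tolist(),'tilt',np.degrees(np.arccos(-M[2,0])),'az',np.degrees(np.arctan2(M[1,0],M[0,0])))
E
python3 st.py
```

```text
time_s: 6.1
eef_pos: [0.3325, 0.0025, 0.9114]
eef_rot: [-0.008, 0.79, 0.01, -0.613]
wrist_force: [0.3, -0.8, 0.4]
opening: 0.999
6.1 q [-0.505 -0.009  0.299  0.292  2.626  1.334] p [0.3325 0.0025 0.9114] F [ 0.3 -0.8  0.4] op 0.999
[[0.247, 0.005, -0.969], [0.025, -1.0, 0.001], [-0.969, -0.025, -0.248]] tilt 14.40469925443682 az 5.830868746302272
```

Run:
```python
from h import *
from scipy.optimize import least_squares
def ry(n,u,v):
    c=C[n];E=c["extrinsics"];f=240/np.tan(np.radians(c["vertical_fov"]/2));return E[:3,3],E[:3,:3]@np.array([(u-c["cx"])/f,-(v-c["cy"])/f,-1])
# x,z for edge candidates: each ray -> x(z) line; intersect top & scene
for rt in (145,165,181):
  for s in ((200,110),(200,88),(420,0)):
    o,a=ry("top",200,rt);o2,b=ry("scene",*s)
    # x=o.x+a.x*t ; z=...
    A=np.array([[a[0],-b[0]],[a[2],-b[2]]]);t=np.linalg.solve(A,[o2[0]-o[0],o2[2]-o[2]]);print(rt,s,(o+a*t[0])[[0,2]].round(3), (o2+b*t[1]).round(3))
```

```text
145 (200, 110) [0.654 0.468] [0.654 0.17  0.468]
145 (200, 88) [0.641 0.509] [0.641 0.175 0.509]
145 (420, 0) [0.657 0.458] [ 0.657 -0.631  0.458]
165 (200, 110) [0.623 0.488] [0.623 0.197 0.488]
165 (200, 88) [0.612 0.525] [0.612 0.199 0.525]
165 (420, 0) [0.625 0.479] [ 0.625 -0.555  0.479]
181 (200, 110) [0.599 0.503] [0.599 0.216 0.503]
181 (200, 88) [0.591 0.537] [0.591 0.217 0.537]
181 (420, 0) [0.601 0.494] [ 0.601 -0.499  0.494]
```

```bash
for i in 1; do python3 -m jog '[-306,110,-257,0,100,-306,110,-257,0,100,-306,110,-257,0,100,-306,110,-257,0,100,-306,110,-257,0,100]'>/dev/null; done
python3 -m jog '[-306,110,-257,0,100,-306,110,-257,0,100,-306,110,-257,0,100,-306,110,-257,0,100,-306,110,-257,0,100]'>/dev/null
python3 -m jog '[-306,110,-257,0,100,-306,110,-257,0,100,-306,110,-257,0,100,-306,110,-257,0,100,-306,110,-257,0,100]'>/dev/null; python3 st.py
```

```text
7.6 q [-0.943  0.017  0.299  0.527  2.626  1.111] p [ 0.3304 -0.1202  0.9082] F [ 0.2 -0.6  0.1] op 1.002
[[0.28, 0.008, -0.96], [0.036, -0.999, 0.002], [-0.959, -0.035, -0.28]] tilt 16.40816618704633 az 7.378815610333115
```

Tilt is now 16 degrees and gains are falling off. That's enough, because at the start the jaws close flat on the bar's sides whatever the tilt, and the force-limited jaws can take up the rest. I'll compute the grasp and turning schedule.

```bash
cat > plan.py <<'E'
from sim import *
p=np.load('p.npy')
o=status.get_obs();qq=o['eef_rot'];M0=R.from_quat(np.r_[qq[1:],qq[0]]).as_matrix();p0=np.array(o['eef_pos']);q0=np.array(o['q'])
u=R.from_euler('z',p[2]).apply([-np.sin(np.radians(35)),0,np.cos(np.radians(35))])
def yawfor(th):  # yaw about current tool x aligning tool y with bar thickness
    n=K(p,th,0,[0,1,0])[0]-K(p,th,0,[0,0,0])[0]; v=M0.T@n
    a=np.degrees(np.arctan2(v[2],v[1])); return (a+90)%180-90
def solve(pos,yaw,q):
    M=M0@R.from_euler('x',yaw,degrees=True).as_matrix()
    s=least_squares(lambda x:np.r_[full(x)[0]-pos,.3*R.from_matrix(full(x)[1]@M.T).as_rotvec()],np.clip(q,lo+.01,hi-.01),bounds=(lo,hi));return s.x,s.cost
E
python3 - <<'E'
from plan import *
a=M0[:,0]; q=q0
kb=K(p,.13,.001,[0,0,0])[0]; g=kb+a*.010
print('kb',kb,'press dir in tool', (M0.T@-u).round(3))
for nm,pos in(("hover",g-a*.10),("grasp",g)):
    q,c=solve(pos,yawfor(.13),q); print(nm,pos.round(4),'delta tool mm',(M0.T@(pos-p0)*1e3).round(1),'yaw',round(yawfor(.13),1),q.round(2),c)
for s in(1,-1):
  qs=q
  for th in np.linspace(.13,s*1.65,5):
    qs,c=solve(g-u*.012,yawfor(th)+(0),qs); print(round(th,2),round(yawfor(th),1),qs.round(2),c)
E
```

```text
kb [ 0.43389854 -0.09865253  0.18194693] press dir in tool [ 0.946  0.052 -0.321]
hover [ 0.4087 -0.1019  0.2683] delta tool mm [636.4   5.  104.3] yaw -5.5 [-0.7  -0.44  2.11  0.22  1.28  0.73] 1.5485519316309261e-24
grasp [ 0.4367 -0.0983  0.1724] delta tool mm [736.4   5.  104.3] yaw -5.5 [-0.64 -0.25  2.18  0.23  1.02  0.73] 6.061506772829704e-23
0.13 -5.5 [-0.62 -0.21  2.17  0.23  0.99  0.74] 7.5630384655721665e-25
0.51 -26.5 [-0.62 -0.21  2.17  0.23  0.99  0.37] 4.783831049117595e-21
0.89 -48.4 [-0.62 -0.21  2.17  0.23  0.99 -0.01] 4.376726027417789e-20
1.27 -71.1 [-0.62 -0.21  2.17  0.23  0.99 -0.41] 3.9487683192470516e-19
1.65 85.9 [-0.62 -0.21  2.17  0.23  0.99  2.33] 4.041873174570757e-20
0.13 -5.5 [-0.62 -0.21  2.17  0.23  0.99  0.74] 7.5630384655721665e-25
-0.31 18.7 [-0.62 -0.21  2.17  0.23  0.99  1.16] 3.446535572771951e-30
-0.76 43.2 [-0.62 -0.21  2.17  0.23  0.99  1.59] 6.8449411934557415e-28
-1.2 68.8 [-0.62 -0.21  2.17  0.23  0.99  2.03] 6.129234097679297e-24
-1.65 -84.5 [-0.62 -0.21  2.17  0.23  0.99 -0.64] 1.2528678472530916e-27
```

```bash
python3 -m jog '[636,5,104,-5.5,100,636,5,104,-5.5,100,636,5,104,-5.5,100,636,5,104,-5.5,100,636,5,104,-5.5,100]'>/dev/null
cat > rem.py <<'E'
from plan import *
import sys
th,dep,back=map(float,sys.argv[1:4]); a=M0[:,0]
g=K(p,th,dep,[0,0,0])[0]+a*(.010-back); print('t',round(o['time_s'],2),'delta mm',(M0.T@(g-p0)*1e3).round(1),'yaw',round(yawfor(th),1),'tilt',np.degrees(np.arccos(-M0[2,0])).round(1),'F',np.round(o['wrist_force'],1),'op',round(o['opening'],3), 'press',(M0.T@-u).round(3))
E
python3 rem.py .13 .001 .1
```

```text
t 8.1 delta mm [414.5  -2.7  69.3] yaw 0.1 tilt 16.4 F [ 0.5 -0.4  0.9] op 1.004 press [ 0.946  0.082 -0.314]
```

```bash
python3 -m jog '[414,-3,69,0,100,414,-3,69,0,100,414,-3,69,0,100,414,-3,69,0,100,414,-3,69,0,100]'>/dev/null;python3 rem.py .13 .001 .1
```

```text
t 8.6 delta mm [168.1  -0.8  28.3] yaw 0.1 tilt 16.4 F [ 0.8  0.2 -0.4] op 1.0 press [ 0.946  0.082 -0.314]
```

```bash
python3 -m jog '[168,-1,28,0,100,168,-1,28,0,100,168,-1,28,0,100,168,-1,28,0,100,168,-1,28,0,100]'>/dev/null;python3 rem.py .13 .001 0
python3 - <<'E'
from h import *
import cv2
a=optics.camera("scene")[125:275,270:470];b=optics.camera("top")[185:360,325:525]
r=lambda x:cv2.resize(x[:,:,::-1],None,fx=3,fy=3,interpolation=cv2.INTER_CUBIC)
cv2.imwrite("pics/k1.png",r(a)[:450]);cv2.imwrite("pics/k1t.png",r(b))
E
```

```text
t 9.1 delta mm [98.9  2.2 -2.1] yaw 0.0 tilt 16.1 F [0.  0.9 0.4] op 0.999 press [ 0.944  0.087 -0.319]
```

View pics/k1.png

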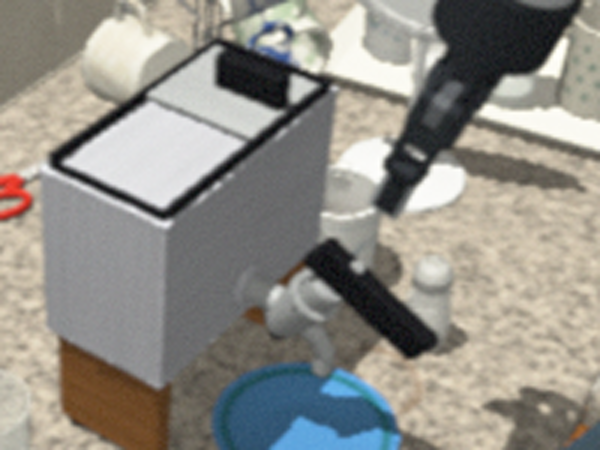

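The open fingers (crop ~395,195) are hovering over the key, which hasn't moved, with its dot at crop (358,265). I'll descend and grip.

```bash
python3 -m jog '[50,2,-2,0,100,99,2,-2,0,60,99,2,-2,0,30,99,2,-2,0,0,99,2,-2,0,0]'; python3 -m jog '[0,0,0,0,0,0,0,0,0,0,0,0,0,0,0,0,0,0,0,0,0,0,0,0,0]'; python3 rem.py .13 .001 0;python3 - <<'E'
from h import *
import cv2
a=optics.camera("scene")[125:275,270:470];b=optics.camera("top")[235:385,325:525]
r=lambda x:cv2.resize(x[:,:,::-1],None,fx=3,fy=3,interpolation=cv2.INTER_CUBIC)
cv2.imwrite("pics/k2.png",r(a))
E
```

```text
time_s: 9.7
eef_pos: [0.4406, -0.1016, 0.18]
eef_rot: [0.028, 0.801, 0.042, -0.597]
wrist_force: [0.2, -0.4, 0.2]
opening: 0.329
time_s: 10.2
eef_pos: [0.4407, -0.0994, 0.1798]
eef_rot: [0.026, 0.802, 0.043, -0.596]
wrist_force: [0.9, 10.8, 4.4]
opening: 0.175
t 10.2 delta mm [ 6.  -1.4  5.8] yaw -0.0 tilt 16.8 F [ 0.9 10.8  4.4] op 0.175 press [ 0.948  0.082 -0.308]
```

View pics/k2.png

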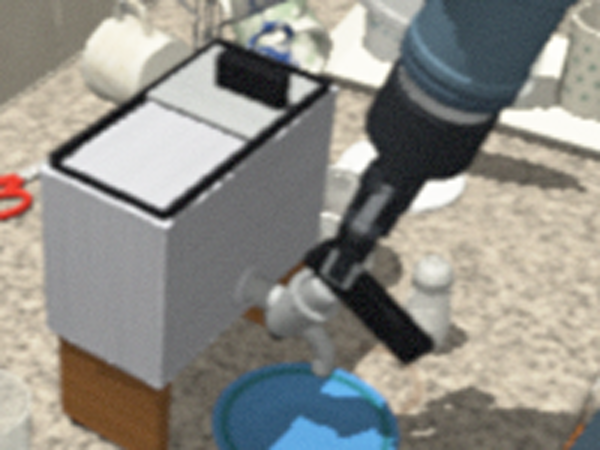

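The grip is good: opening 0.175, about 15 mm, with the pads on the bar at the axis. Next, the rows for turning and pressing together.

Run:
```python
from plan import *
a=M0[:,0]; th0=.13; gp=p0-.015*a
B=K(p,th0,.001,np.vstack([np.zeros(3),np.eye(3)])); s=(B[1:]-B[0])@(gp-B[0]); print('s',s*1e3)
y0=yawfor(th0); prev=np.zeros(3);py=0
ths=np.linspace(th0,1.59,16)[1:]; deps=np.linspace(.001,.0145,16)[1:]
base=np.zeros(3);by=0;Mb=M0
for i,(t,dp) in enumerate(zip(ths,deps)):
    tgt=K(p,t,dp,s)[0]+.015*a; y=yawfor(t); y=y-180 if y>20 else y
    v=Mb.T@(tgt-p0)*1e3-base; print((i%5)+1,v.round(1).tolist(),round(y-y0-by,1))
    if i%5==4:
        Mb=M0@R.from_euler('x',y-y0,degrees=True).as_matrix(); base=Mb.T@(tgt-p0)*1e3; by=y-y0; print()
```

```text
s [ 8.91110864 -2.365891    8.55961873]
1 [0.9, -0.8, -0.5] -5.3
2 [1.8, -1.6, -0.8] -10.7
3 [2.7, -2.4, -1.1] -16.1
4 [3.6, -3.3, -1.3] -21.6
5 [4.6, -4.1, -1.5] -27.1

1 [1.0, -0.7, -0.4] -5.6
2 [2.0, -1.4, -0.7] -11.2
3 [3.1, -2.0, -0.9] -16.9
4 [4.1, -2.7, -1.1] -22.7
5 [5.2, -3.4, -1.1] -28.5

1 [1.1, -0.6, -0.3] -5.8
2 [2.2, -1.2, -0.5] -11.7
3 [3.3, -1.7, -0.6] -17.6
4 [4.5, -2.3, -0.6] -23.5
5 [5.6, -2.9, -0.5] -29.3
```

```bash
python3 -m jog '[1,-0.8,-0.5,-5.3,0,2,-1.6,-0.8,-10.7,0,3,-2.4,-1.1,-16.1,0,4,-3.3,-1.3,-21.6,0,5,-4.1,-1.5,-27.1,0]'; python3 rem.py .62 .005 0
```

```text
time_s: 10.8
eef_pos: [0.4434, -0.0976, 0.1771]
eef_rot: [0.217, 0.772, 0.18, -0.569]
wrist_force: [-9.5, 4.1, 15.0]
opening: 0.171
t 10.8 delta mm [ 6.4 -2.6  6. ] yaw 0.1 tilt 16.8 F [-9.5  4.1 15. ] op 0.171 press [ 0.948  0.21  -0.238]
```

```bash
python3 -m jog '[1.1,-0.7,-0.4,-5.6,0,2.2,-1.4,-0.7,-11.2,0,3.3,-2,-0.9,-16.9,0,4.4,-2.7,-1.1,-22.7,0,5.5,-3.4,-1.1,-28.5,0]'; python3 rem.py 1.1 .0098 0
```

```text
time_s: 11.3
eef_pos: [0.4455, -0.0936, 0.1726]
eef_rot: [0.401, 0.696, 0.314, -0.506]
wrist_force: [-6.4, 8.3, 16.5]
opening: 0.176
t 11.3 delta mm [ 5.9 -2.5  7.2] yaw 0.5 tilt 17.0 F [-6.4  8.3 16.5] op 0.176 press [ 0.949  0.295 -0.107]
```

```bash
python3 -m jog '[1.5,-0.6,-0.3,-5.8,0,3,-1.2,-0.5,-11.7,0,4.5,-1.7,-0.6,-17.6,0,6,-2.3,-0.6,-23.5,0,7.5,-2.9,-0.5,-29.3,0]'; python3 rem.py 1.58 .0145 0
```

```text
time_s: 11.8
eef_pos: [0.4455, -0.089, 0.1679]
eef_rot: [0.563, 0.573, 0.434, -0.408]
wrist_force: [-41.7, 25.3, 68.2]
opening: 0.17
t 11.8 delta mm [ 5.6 -2.9  9.7] yaw 0.9 tilt 17.0 F [-41.7  25.3  68.2] op 0.17 press [0.949 0.31  0.057]
```

The wrist feels about 80 N along the axis, so the key is at its stop. I'll ease off, release and back away.

```bash
python3 -m jog '[-1.5,0,0,-1.2,0,-2,0,0,-1.2,0,-3,0,0,-1.2,0,-4,0,0,-1.2,0,-4,0,0,-1.2,0]'; python3 -m jog '[0,0,0,0,60,0,0,0,0,100,0,0,0,0,100,-20,0,0,0,100,-60,0,0,0,100]'; python3 -m jog '[-50,0,0,0,100,-90,0,0,0,100,-90,0,0,0,100,-90,0,0,0,100,-90,0,0,0,100]'; python3 st.py
python3 - <<'E'
from h import *
import cv2
a=optics.camera("scene")[125:275,270:470];b=optics.camera("top")[235:385,325:525]
r=lambda x:cv2.resize(x[:,:,::-1],None,fx=3,fy=3,interpolation=cv2.INTER_CUBIC)
cv2.imwrite("pics/k3.png",r(a));cv2.imwrite("pics/k3t.png",r(b))
p=np.load('p.npy')
for th,dp in((1.4,.012),(1.571,.012),(1.571,.006),(1.7,.012)):
  for n,o in(("scene",(270,125)),("top",(325,235))): print(th,dp,n,((proj(n,K(p,th,dp,[[0,0,.012],[-.082,0,.012],[.03,0,.012]]))-o)*3).round(0).tolist())
E
```

```text
time_s: 12.3
eef_pos: [0.4444, -0.0889, 0.1685]
eef_rot: [0.568, 0.569, 0.437, -0.405]
wrist_force: [-5.5, 18.3, 19.6]
opening: 0.172
time_s: 12.8
eef_pos: [0.4224, -0.0916, 0.2188]
eef_rot: [0.564, 0.566, 0.441, -0.409]
wrist_force: [1.3, -0.3, -0.2]
opening: 0.987
time_s: 13.3
eef_pos: [0.3983, -0.0954, 0.3054]
eef_rot: [0.565, 0.566, 0.44, -0.408]
wrist_force: [0.2, 0.8, -0.0]
opening: 0.998
13.3 q [-0.702 -0.497  2.071  0.214  1.377 -0.753] p [ 0.3983 -0.0954  0.3054] F [ 0.2  0.8 -0. ] op 0.998
[[0.279, 0.96, 0.034], [0.037, 0.025, -0.999], [-0.96, 0.28, -0.028]] tilt 16.355928473928316 az 7.540310938709945
1.4 0.012 scene [[348.0, 272.0], [415.0, 232.0], [322.0, 287.0]]
1.4 0.012 top [[214.0, 230.0], [344.0, 251.0], [166.0, 222.0]]
1.571 0.012 scene [[348.0, 272.0], [404.0, 217.0], [326.0, 293.0]]
1.571 0.012 top [[214.0, 230.0], [349.0, 233.0], [164.0, 229.0]]
1.571 0.006 scene [[353.0, 268.0], [409.0, 213.0], [331.0, 290.0]]
1.571 0.006 top [[215.0, 236.0], [351.0, 239.0], [165.0, 235.0]]
1.7 0.012 scene [[348.0, 272.0], [394.0, 206.0], [330.0, 297.0]]
1.7 0.012 top [[214.0, 230.0], [350.0, 219.0], [164.0, 234.0]]
```

View pics/k3.png

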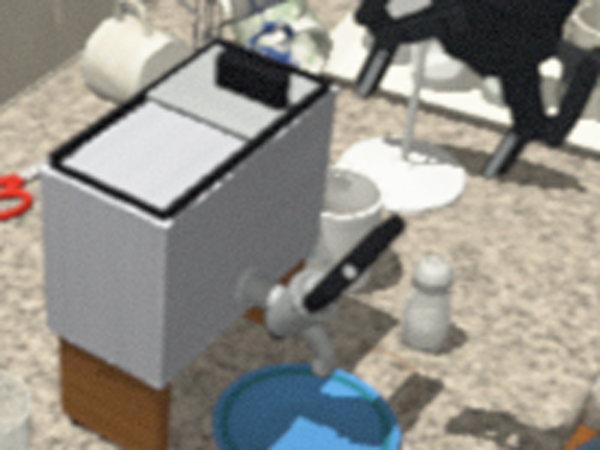

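The key's dot at crop (349,271) matches the prediction for a fully home key (348,272), against (353,268) at half depth. The handle's long end at about (402,220) matches 1.57 rad. The bystanders haven't moved. Next is the hatch: I'll push its bar from the right with the fingers shut.

```bash
cat > hat.py <<'E'
from plan import *
import sys
g=D(p,[float(v) for v in sys.argv[1:4]])[0]
loc=R.from_euler('z',-p[2]).apply(p0-[p[0],p[1],0])
print('t',round(o['time_s'],2),'world',p0.round(4),'disp',loc.round(4),'F',np.round(o['wrist_force'],1),'op',round(o['opening'],2),'delta',(M0.T@(g-p0)*1e3).round(1))
q,c=solve(g,0,q0);print(q.round(2),c)
E
python3 hat.py -.015 -.1 .35; python3 hat.py -.015 -.1 .266;python3 hat.py -.015 .02 .266
```

```text
t 13.4 world [ 0.3982 -0.0951  0.3048] disp [-0.1731  0.0024  0.3048] F [ 0.6  0.3 -0.2] op 1.0 delta [ -4.4 158.5 111.3]
[-0.67 -0.03  1.62  0.21  1.36 -0.72] 2.1730304246809784e-21
t 13.4 world [ 0.3982 -0.0951  0.3048] disp [-0.1731  0.0024  0.3048] F [ 0.6  0.3 -0.2] op 1.0 delta [ 76.3 135.1 113.7]
[-0.67  0.02  1.74  0.22  1.19 -0.76] 2.0232779646997493e-26
t 13.4 world [ 0.3982 -0.0951  0.3048] disp [-0.1731  0.0024  0.3048] F [ 0.6  0.3 -0.2] op 1.0 delta [ 81.9 141.7  -5.9]
[-0.45 -0.06  1.82  0.17  1.15 -0.53] 4.854817782043408e-16
```

```bash
python3 -m jog '[-45,0,0,0,60,-4,158,111,0,0,-4,158,111,0,0,-4,158,111,0,0,-4,158,111,0,0]'>/dev/null; python3 hat.py -.015 -.1 .266
```

```text
t 13.9 world [ 0.5546 -0.2032  0.35  ] disp [-0.0134 -0.1007  0.35  ] F [-0.2 -0.8  0.9] op 0.15 delta [ 80.2 -25.    1.6]
[-0.67  0.02  1.74  0.22  1.19 -0.76] 2.2118847455949776e-22
```

```bash
python3 -m jog '[40,-12,1,0,0,80,-25,2,0,0,80,-25,2,0,0,80,-25,2,0,0,80,-25,2,0,0]'>/dev/null; python3 hat.py -.015 .0 .266
python3 - <<'E'
from h import *
import cv2
a=optics.camera("scene")[95:215,240:400];b=optics.camera("top")[165:315,310:510]
r=lambda x:cv2.resize(x[:,:,::-1],None,fx=3,fy=3,interpolation=cv2.INTER_CUBIC)
cv2.imwrite("pics/h1.png",r(a))
E
```

```text
t 14.4 world [ 0.5517 -0.2022  0.2688] disp [-0.0163 -0.0998  0.2688] F [ 0.2 -0.3  0.3] op 0.0 delta [  7.5   6.1 -99.4]
[-0.49 -0.06  1.81  0.18  1.15 -0.57] 1.7624238309035083e-23
```

View pics/h1.png

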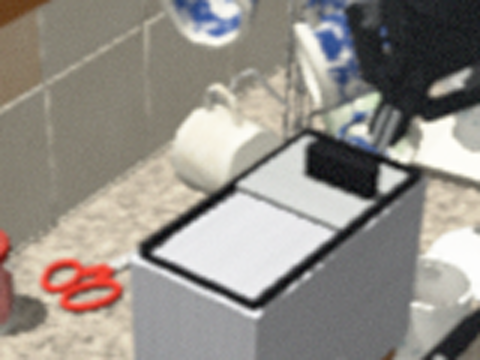

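The shut fingers (385,130) stand just to the right of the hatch bar. I'll push left.

```bash
python3 -m jog '[1,1,-20,0,0,2,2,-40,0,0,3,4,-60,0,0,4,5,-80,0,0,5,6,-100,0,0]'>/dev/null; python3 hat.py -.015 .015 .267; python3 -m jog '[0.5,0.5,-8,0,0,1,1,-15,0,0,1,1,-15,0,0,1,1,-15,0,0,1,1,-15,0,0]' >/dev/null;python3 hat.py -.015 .023 .267
```

```text
t 15.0 world [ 0.5554 -0.1021  0.269 ] disp [-0.0158  0.0004  0.269 ] F [ 0.5 -2.9 -0.1] op 0.0 delta [  2.8   1.  -14.5]
[-0.46 -0.06  1.82  0.17  1.15 -0.54] 1.8676227920319974e-25
t 15.5 world [ 0.5558 -0.0874  0.267 ] disp [-0.0158  0.0151  0.267 ] F [ 0.3 -0.   0.7] op 0.0 delta [ 0.6  1.2 -7.8]
[-0.44 -0.07  1.82  0.17  1.15 -0.52] 1.3382189947641625e-29
```

```bash
python3 -m jog '[0,0,-2,0,0,0,0,-4,0,0,0,0,-6,0,0,0,0,-8,0,0,0,0,-8,0,0]' >/dev/null;python3 hat.py -.015 .023 .267
python3 - <<'E'
from h import *
import cv2
a=optics.camera("scene")[95:215,240:400]
cv2.imwrite("pics/h2.png",cv2.resize(a[:,:,::-1],None,fx=3,fy=3,interpolation=cv2.INTER_CUBIC))
p=np.load('p.npy')
for h in(.08,.09): print(((proj("scene",D(p,[[-.045,-.052+h,.284],[.015,-.052+h,.284]]))-(240,95))*3).round(0).tolist())
E
```

```text
t 16.0 world [ 0.5558 -0.0826  0.2673] disp [-0.0161  0.0199  0.2673] F [  1.4 -14.4  -5.7] op -0.0 delta [ 0.7  1.1 -3.1]
[-0.44 -0.07  1.82  0.16  1.15 -0.52] 5.289213154243615e-19
[[316.0, 214.0], [245.0, 185.0]]
[[308.0, 220.0], [237.0, 191.0]]
```

View pics/h2.png

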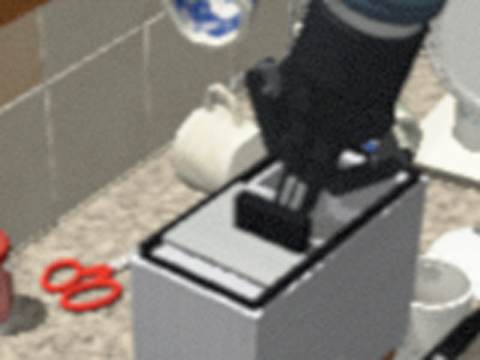

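The force rose to 14 N and the bar's top corners at (308,220) and (237,190) match the fully open prediction, so the hatch is at its stop. I'll nudge it once more, withdraw, and make a final check.

```bash
python3 -m jog '[0,0,-2,0,0,0,0,-2,0,0,0,0,-2,0,0,0,0,20,0,0,0,0,25,0,0]'; python3 -m jog '[-50,0,25,0,0,-100,0,25,0,0,-140,-40,25,0,0,-150,-80,25,0,0,-160,-120,25,0,0]' >/dev/null; python3 -m jog '[-40,-100,60,0,0,-40,-150,60,0,0,-40,-150,60,0,0,-40,-150,60,0,0,-40,-150,60,0,0]'
python3 - <<'E'
from h import *
import cv2
a=optics.camera("scene"); b=optics.camera("top")
r=lambda x,f:cv2.resize(x[:,:,::-1],None,fx=f,fy=f,interpolation=cv2.INTER_CUBIC)
im=np.hstack([r(a[125:325,230:430],2),r(b[185:385,310:510],2)]);cv2.imwrite("pics/f.png",im)
p=np.load('p.npy')
print(((proj("scene",K(p,1.571,.012,[[0,0,.012],[-.082,0,.012]]))-(230,125))*2).round(0),((proj("scene",D(p,[[-.045,.038,.284],[.015,.038,.284]]))-(230,125))*2).round(0),((proj("top",D(p,[-.015,.038,.284]))-(310,185))*2+(400,0)).round(0))
E
python3 st.py
```

```text
time_s: 16.55
eef_pos: [0.5565, -0.1053, 0.2667]
eef_rot: [0.565, 0.566, 0.439, -0.409]
wrist_force: [0.2, 0.5, -0.9]
opening: -0.001
time_s: 17.55
eef_pos: [0.2427, -0.204, 0.3802]
eef_rot: [0.564, 0.567, 0.438, -0.41]
wrist_force: [-0.4, -0.5, 0.4]
opening: -0.001
[[312. 181.]
 [349. 144.]] [[225.  87.]
 [178.  67.]] [[548. 105.]]
17.65 q [-1.407 -0.703  2.035  0.294  1.789 -1.369] p [ 0.2446 -0.2031  0.3806] F [ 0.3 -0.1  0.5] op 0.003
[[0.281, 0.959, 0.033], [0.035, 0.024, -0.999], [-0.959, 0.282, -0.027]] tilt 16.45782040677713 az 7.160309374418816
```

View pics/f.png

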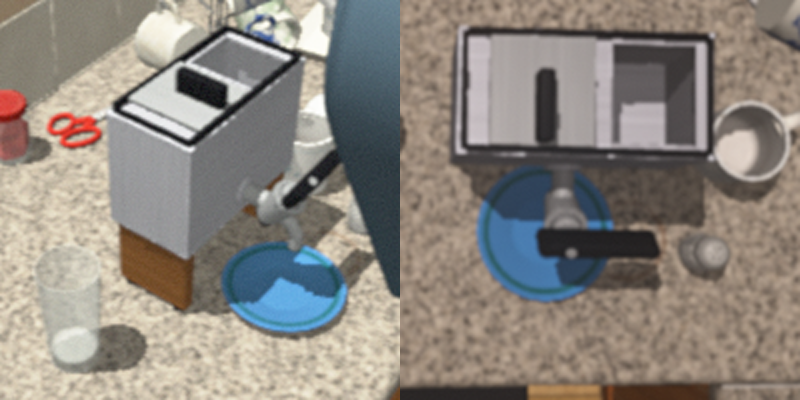

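The final picture shows the hatch bar at top (545,105) against a predicted (548,105). The key handle lies crosswise to the right with its dot at (571,253). The glass, mug, salt and saucer stand where they were, and nothing touches the robot.

```bash
python3 -c "
from bench import hand_in
print(hand_in())"
```

```text
the job is handed in; nothing more can be done
None
```

I shut the tap first, then slid the hatch fully open, and handed the job in at 17.7 s, well inside the 45 s limit.

- **Tap:** I gripped the key at its axis and turned it crosswise to the right while pressing it in along the slant throughout. The wrist force rose to about 80 N along the axis when the key met its stop. After I let go, the camera put the key fully home, with the handle within a few degrees of crosswise. It was still so in the last picture.
- **Hatch:** I pushed the bar left with the fingers shut until the force rose to 14 N at the stop. In the final picture the bar was 1–2 mm from the predicted fully open position.
- **Surroundings:** the glass, mug, salt shaker and saucer look unmoved. The robot was clear of everything, with no force at the wrist.

**What didn't go as planned:** the moves can't tilt the tool directly, so I made it lean by overreaching in free air. That gave only about 16 degrees of the tap's 35. The grip on the bar was therefore skewed, by about 19 degrees by the time it lay crosswise, but it held without slipping. No check failed.

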